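# Seat a round sensor in the programming fixture and start it

## Task

Nudge the round white sensor lying on the fixture's deck across the rim of the round pocket until it drops in and lies flat on the pocket floor, then push the start button on the separate grey box all the way down and let it come back up. Only push with the fingers: do not pick the sensor up, do not press start while the pocket is empty, and leave everything else on the bench where it is.

Things in the scene. Friction and masses are not known exactly. Their poses are not given: they have to be found in the camera images.
- puck: the round sensor to be programmed: a plain white plastic disc, 44 mm across, 12 mm thick, 24 to 42 g, rounded edges, the only round one on the fixture's deck. Origin at the centre of its underside, z up. It starts flat on the deck, 60 to 95 mm from the pocket centre, on the open side of the fence, and slides easily (friction coefficient 0.5 to 0.7).
- fixture: programming fixture, fixed: black box with a dark grey metal deck plate 200 (its x) x 170 (its y) x 6 mm on top. Origin at the centre of its underside on the bench, x from its front (robot side) to its back, z up. The deck is 40 mm above the bench and flat but for the pocket and the fence behind it. Yaw within 25 degrees.
- nest (a point): centre of the pocket floor, 30 mm behind the middle of the deck; axes as the fixture's, z up. The pocket is round, 46.5 mm across, 6 mm deep below the deck (floor 34 mm above the bench), sharp-rimmed. A seated sensor has its origin here and its top 6 mm above the deck, level with the fence.
- fence (a point): middle of the top of the bare aluminium fence round the far side of the pocket: 7 mm thick, 6 mm above the deck, inner face in line with the pocket wall, spanning 70 degrees to either side of the fixture's +x as seen from the pocket centre; the -x side is open. A sensor pushed up to the fence lies over the pocket and drops in.
- button_box: separate start box, fixed: grey, 70 x 70 mm, 46 mm high, beside the fixture on either its left or its right. Origin at the centre of its underside. One push button in a steel bezel (44 mm across, 12 mm high) at the middle of its top.
- start_top (a point): centre of the top of the black round push-button cap (28 mm across): 68 mm above the bench when up, 10 mm above its bezel. It is pressed straight down.
- start (a joint): travel of the start button: 0 up, 0.006 m fully down; spring loaded, 1.5 N to begin and 5 N fully down, springs back when let go.
- square_unit: bystander, loose on the deck near the back right corner: white plastic unit 36 x 36 x 11 mm, square, 30 g. Origin at the centre of its underside.
- solder_reel: bystander, loose, standing on the bench at the other side of the fixture from the start box: reel of solder wire, 62 mm across, 48 mm high, 0.3 kg, white flanges. Origin at the centre of its underside.
- done_a: bystander: finished round sensor like the puck, in the nearer half of the black tray (170 x 120 x 22 mm) on the right of the bench. Origin at the centre of its underside.
- done_b: bystander: another finished round sensor, in the farther half of that tray.
- screwdriver: bystander, loose: screwdriver 160 mm long lying on the bench on the right.
- controller: bystander, loose: white microcontroller board 101 x 53 mm with black headers, 16 mm high, lying on the black enclosure lid on the left.
- perfboard: bystander, loose: copper-brown perforated board 90 x 70 mm on white feet, with wire ends up to 27 mm high, near the left front of the bench.
- dongle: bystander, loose on the deck near the back left corner: small black radio dongle with a steel plug, 42 x 18 x 9 mm, 15 g. Origin under its middle.
Mind the look-alikes: they are no part of the job. What is shaped like the puck but brown or turquoise is not meant.

How it is judged:
By the outcome, as a careful person would: the job done as asked, in the order asked, and still so for the second after the job is handed in, with the robot touching nothing.
It also fails if it takes over 48 s, if anything falls off the work surface, if the arm or the gripper's body presses on something with over 40 N, if the wrist force passes 120 N, or if a joint passes its speed limit or range.

## Robot

A 6-joint arm with a two-finger parallel gripper is mounted at the origin on the work surface. World frame = base frame: x ahead of the robot, y to its left, z up, the work surface at z = 0. Lengths are in m, angles in rad, forces in N, time in s.
With the tool pointing down it reaches from about 0.25 to 0.725 m from the base axis. Payload 9.7 kg.
Tool frame: the origin (TCP) lies on the centre line of the jaws, within the pads' length; the fingertips stand 17 mm ahead of it and the grasp point (between the pads) lies 2 mm behind it; x points along the fingers, y is the direction in which the jaws open and shut, and the axes are right-handed (so a half turn about x gives the same grasp; the last joint's range is limited). The gripper opens to 85 mm and grips with 20 to 120 N. Pads are 22 mm wide; open, the fingers measure 114 mm over their backs; the gripper's body (76 mm by 85 mm) begins 54 mm behind the grasp point. The pads swing forward as they close: fully open they stand 13 mm farther back than shut.
Start: joints at [1.157, 0.087, 0.176, 1.66, 0, 1.571], TCP at [0.221, 0.504, 0.248] pointing down, gripper open.
Joint ranges: [-3.13, 3.13], [-0.85, 1.81], [-1.15, 1.24], [-2.2, 2.28], [-1.44, 1.52], [-3.14, 3.14]. Speed limits (rad/s): [2.22, 2.22, 2.57, 3.14, 3.14, 3.14].

## Interface

Orientations are given as a 3x3 rotation matrix whose columns are the frame's x, y, z axes.
In Python, from rig import manip, eyes gives the robot as it stands.
- The arm moves only by the tool arm_command, never from a script. Its argument "rows" is one flat list of numbers, 5 for each row, row after row: the shift along the world's x, y, z as a fraction of full scale, then the turn about the world's z as a fraction of full scale, then the closure, from 0 (fully open) to 1 (shut). In form: [tx, ty, tz, turn, gripper, tx, ty, tz, turn, gripper, ...]. A call has 1 to 5 rows; each row is the pose to reach, as a shift and turn from the pose measured when the call began, turning the shorter way round; what a row does not reach only later rows make up. Full scale, the value 1, is 0.5 m for a shift and 360 degrees for a turn. A row lasts 1/12 s, in which the tool goes at most 41.7 mm and 7.16 degrees, less where a joint would pass 70% of its speed; a pose out of reach is approached as far as the arm can. A call with a number of a shift or a turn outside -1 to 1 is refused whole. A call with a gripper value outside its range is refused whole. The fingers move at their own pace and stop on an object; "newtons" is the grip in N (left out, the last holds). Time passes only in rows, so rows that repeat a pose let the fingers close. It gives the time, the measured TCP pose, the force and the opening at its end, in the units of the state.
- manip.sense(): the state, without advancing time (a new reading comes with each control period).
- eyes.snapshot(name): name is "side" or "top"; returns (picture, depth): 400x640x3 uint8, red, green, blue; 400x640 float32, m along the optical axis (not along the pixel's ray), 0 where there is no reading.
- eyes.calibration(name): a dict with "vertical_fov" (degrees; the focal length in pixels is half the picture's height over the tangent of half this angle, whatever the lens; pixels are square), "cx", "cy" (the principal point, pixels), "k1" (the pictures are not rectified: a ray, as slopes to the right and down, at radius r is drawn at 1 + k1 r^2 times it, then the intrinsics apply), "origin" and "rotation" of the camera in the world. Camera axes: x right, y down, z forward; pixel columns grow to the right and rows downward; lengths in m; the calibration is good to about 2 mm. A picture is of the moment at which its call begins. calibration takes no time and is no camera call.
- manip.hand_in(): hands the job in, once; it reports no verdict.
The state is a dict: "clock": time; "joint_positions": joint angles; "qvel": joint speeds; "joint_efforts": joint torques, N m; "tcp_pos": TCP position; "tcp_rot": TCP orientation; "contact_force": force on the tool from outside, world axes, zero at the start; "torque": the same for the moment, N m; "opening": opening from 0.0 (shut) to 1.0 (fully open).
Only numpy, scipy, OpenCV 4.12 (cv2) and the standard library are available. Lean on these libraries where they do the work, as an engineer would, in place of code of your own. Each camera call takes 0.05 s, during which the arm holds its last target.

## Working session

There is one attempt and no reset: what is moved stays moved. The work goes in short steps, Python scripts to look and compute and a tool call to move; the robot and the scene stay as the last step left them, time stands still between calls to the robot, and variables do not carry over. Pictures are saved under pics/ and viewed, and the job is handed in when it is done.

Besides the shell and the picture viewer there is one more tool, called by a JSON object that holds its "api" and its "payload". arm_command: Moves the arm, as the interface text tells. Its arguments: {"type":"object","properties":{"rows":{"type":"array"},"newtons":{"type":"number"}},"required":["rows"]}

```bash
mkdir -p pics; ls; cat > h.py <<'E'
import sys; sys.path.insert(0,'.')
import numpy as np, cv2
from rig import manip, eyes
def K(c):
    f=200/np.tan(np.radians(c["vertical_fov"])/2); return f
def ray(c,u,v):
    f=K(c); xd=(u-c["cx"])/f; yd=(v-c["cy"])/f
    x,y=xd,yd
    for _ in range(30):
        s=1+c["k1"]*(x*x+y*y); x,y=xd/s,yd/s
    return np.array([x,y,1.0])
def pt_depth(c,u,v,d): return np.array(c["origin"])+np.array(c["rotation"])@(ray(c,u,v)*d)
def pt_z(c,u,v,z):
    r=np.array(c["rotation"])@ray(c,u,v); o=np.array(c["origin"]); return o+r*(z-o[2])/r[2]
def tri(c1,uv1,c2,uv2):
    A=[];b=[]
    M=np.zeros((3,3));w=np.zeros(3)
    ls=[]
    for c,uv in((c1,uv1),(c2,uv2)):
        r=np.array(c["rotation"])@ray(c,*uv); r/=np.linalg.norm(r); P=np.eye(3)-np.outer(r,r); M+=P; w+=P@np.array(c["origin"])
    return np.linalg.solve(M,w)
def proj(c,p):
    q=np.array(c["rotation"]).T@(np.array(p)-np.array(c["origin"])); x,y=q[0]/q[2],q[1]/q[2]; s=1+c["k1"]*(x*x+y*y)
    f=K(c); return np.array([c["cx"]+f*x*s,c["cy"]+f*y*s])
def snap(n,tag):
    p,d=eyes.snapshot(n); np.savez(f'pics/{tag}.npz',p=p,d=d); cv2.imwrite(f'pics/{tag}.png',p[:,:,::-1]); return p,d
E
python3 - <<'E'
from h import *
for n in("top","side"):
    snap(n,n+"0"); print(n,eyes.calibration(n))
print(manip.sense())
E
```

```text
pics
top {'vertical_fov': 46.4923702280073, 'cx': 320.8174523522207, 'cy': 199.98588049850468, 'k1': -0.13414997279879784, 'origin': array([ 0.29988968, -0.01294082,  1.29760232]), 'rotation': array([[ 2.51129155e-02, -9.84504340e-01,  1.73552720e-01],
       [-9.99678563e-01, -2.53358016e-02,  9.31340635e-04],
       [ 3.48018837e-03, -1.73520322e-01, -9.84824140e-01]])}
side {'vertical_fov': 49.41125501650791, 'cx': 321.5509834725527, 'cy': 198.1544379895266, 'k1': 0.016503373987770874, 'origin': array([ 0.15354676, -0.93232532,  1.00984677]), 'rotation': array([[ 0.94227584, -0.22333612,  0.2494739 ],
       [-0.33482496, -0.63495836,  0.69621845],
       [ 0.00291482, -0.73955991, -0.67308443]])}
{'clock': 0.1, 'joint_positions': array([1.15701880e+00, 8.73907093e-02, 1.75198202e-01, 1.65980819e+00,
       1.45578672e-05, 1.57079549e+00]), 'qvel': array([ 0.00108969, -0.00112386,  0.0037253 ,  0.00077399,  0.00069618,
        0.0015356 ]), 'joint_efforts': array([-2.04070311e-04, -5.21562517e+01,  4.65654588e+01,  1.58984133e-02,
       -2.43826344e-05, -1.86707354e-05]), 'tcp_pos': array([0.22105705, 0.50340777, 0.24765407]), 'tcp_rot': array([[-4.97570863e-04,  4.02069862e-01,  9.15608857e-01],
       [-1.09687678e-03,  9.15608200e-01, -4.02070170e-01],
       [-9.99999275e-01, -1.20436849e-03, -1.45588669e-05]]), 'contact_force': array([0.01519789, 0.12697781, 1.1073636 ]), 'torque': array([-0.02687392,  0.02483602, -0.01465152]), 'opening': 1.0019859573507588}
```

View pics/top0.png

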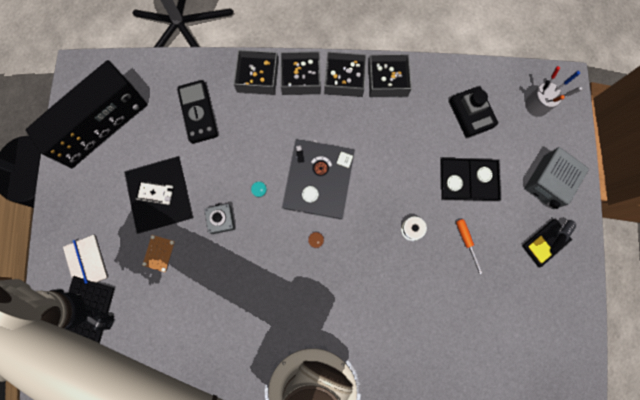

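View pics/side0.png

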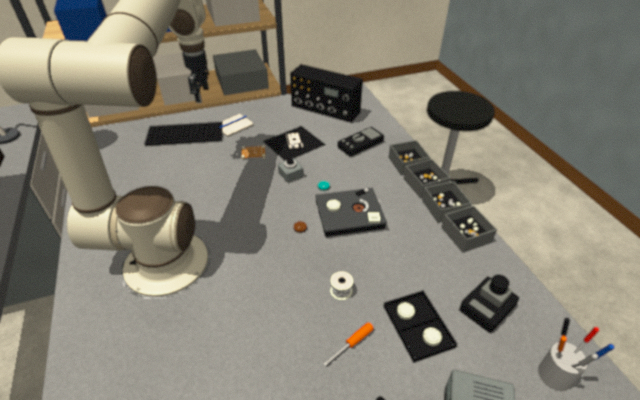

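```bash
python3 - <<'E'
import cv2
a=cv2.imread('pics/top0.png')[125:260,190:375]; a=cv2.resize(a,None,fx=4,fy=4,interpolation=cv2.INTER_CUBIC)
b=cv2.imread('pics/side0.png')[145:245,265:400]; b=cv2.resize(b,None,fx=5,fy=5,interpolation=cv2.INTER_CUBIC)
cv2.imwrite('pics/topz.png',a);cv2.imwrite('pics/sidez.png',b)
E
```

```text
(no output)
```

View pics/topz.png

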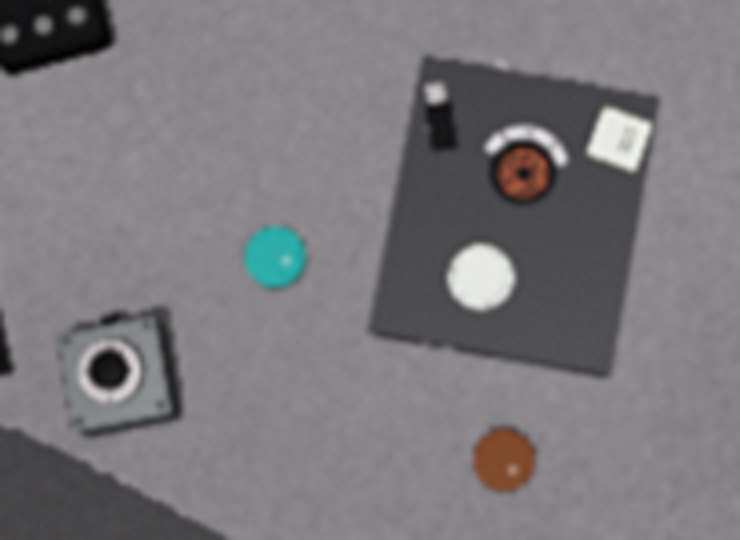

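View pics/sidez.png

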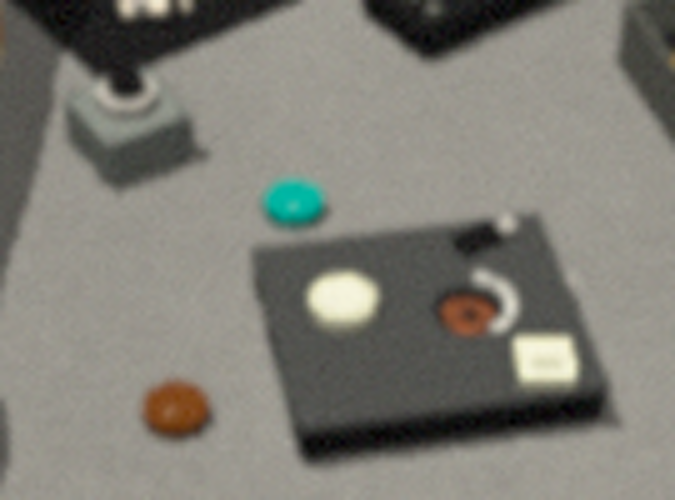

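```bash
cat > m.py <<'E'
from h import *
def load(t):
    z=np.load(f'pics/{t}.npz'); return z['p'].astype(int),z['d']
def cen(mask,x0,y0,x1,y1):
    m=np.zeros(mask.shape,np.uint8); m[y0:y1,x0:x1]=mask[y0:y1,x0:x1]
    n,l,s,c=cv2.connectedComponentsWithStats(m); i=1+np.argmax(s[1:,4]); return c[i],s[i,4]
E
python3 - <<'E'
from m import *
T=eyes.calibration("top");S=eyes.calibration("side")
pt,dt=load("top0");ps,ds=load("side0")
# puck
wt=pt.min(2)>150; ws=ps.min(2)>150
ct,at=cen(wt,295,180,325,210); cs,as_=cen(ws,322,192,346,214)
print("puck",ct,at,cs,as_, "tri",tri(T,ct,S,cs),"top z.052",pt_z(T,*ct,.052),"side",pt_z(S,*cs,.052))
print("depth pts",pt_depth(T,*ct,dt[int(ct[1]),int(ct[0])]),pt_depth(S,*cs,ds[int(cs[1]),int(cs[0])]))
# nest: brown
br=lambda p:((p[...,0]-p[...,2])>30)
ct,at=cen(br(pt),305,150,335,180); cs,as_=cen(br(ps),350,195,370,215)
print("nest",ct,at,cs,as_,tri(T,ct,S,cs),pt_z(T,*ct,.034),pt_z(S,*cs,.034))
# button: 
bk=lambda p:(p.max(2)<60)
ct,at=cen(bk(pt),210,210,225,225); cs,as_=cen(bk(ps),284,156,297,166)
print("btn",ct,at,cs,as_,tri(T,ct,S,cs),pt_z(T,*ct,.068),pt_z(S,*cs,.068))
# deck corners
zc=np.array([(424,57),(658,97),(609,377),(370,331)])/4+[190,125]
P=np.array([pt_z(T,*q,.04) for q in zc]);print(P);print(P.mean(0))
print([np.linalg.norm(P[i]-P[(i+1)%4]) for i in range(4)])
e=(P[0]-P[3]+P[1]-P[2]);print("yaw",np.degrees(np.arctan2(e[1],e[0])))
# square unit, reel, dongle
for n,b in (("square",(335,148,355,168)),("reel",(398,212,430,244))):
    c,a=cen(wt,*b); print(n,c,a,pt_z(T,*c,.05))
E
```

```text
puck [309.80582524 193.79126214] 206 [333.        204.0776699] 103 tri [0.53466813 0.01882274 0.05259348] top z.052 [0.5357491  0.01864134 0.052     ] side [0.53389943 0.01944221 0.052     ]
depth pts [0.53617737 0.01869869 0.04973829] [0.53352026 0.0184934  0.05295487]
nest [320.37795276 167.80314961] 127 [358.01298701 207.55844156] 77 [ 0.61189706 -0.00799305  0.03688134] [ 0.61373339 -0.00822847  0.034     ] [ 0.61207237 -0.00525685  0.034     ]
btn [216.67213115 216.95081967] 61 [289.08928571 158.60714286] 56 [0.46078195 0.26379717 0.07920836] [0.46322667 0.26618585 0.068     ] [0.46349786 0.27826871 0.068     ]
[[ 0.69322745  0.06242987  0.04      ]
 [ 0.66833552 -0.10252866  0.04      ]
 [ 0.46973592 -0.07146721  0.04      ]
 [ 0.49724944  0.09252557  0.04      ]]
[ 0.58213708 -0.00476011  0.04      ]
[np.float64(0.16682602886818365), np.float64(0.20101396823328932), np.float64(0.16628477820782198), np.float64(0.198275396127588)]
yaw -8.810394859511886
square [344.42011834 159.25443787] 169 [ 0.63586967 -0.07419302  0.05      ]
reel [414.04408353 228.77958237] 431 [ 0.44705856 -0.26625742  0.05      ]
```

{"api": "arm_command", "payload": {"rows": [0.53,-0.936,-0.1,0.012,0.72,0.53,-0.936,-0.1,0.012,0.72,0.53,-0.936,-0.1,0.012,0.72,0.53,-0.936,-0.1,0.012,0.72,0.53,-0.936,-0.1,0.012,0.72]}}

```text
clock: 0.52
tcp_pos: [0.3236, 0.3213, 0.2282]
tcp_rot: [[-0.001, 0.331, 0.944], [-0.001, 0.944, -0.331], [-1.0, -0.002, -0.0]]
contact_force: [0.4, 0.2, -0.2]
opening: 0.298
```

{"api": "arm_command", "payload": {"rows": [0.325,-0.571,-0.1,0,0.72,0.325,-0.571,-0.1,0,0.72,0.325,-0.571,-0.1,0,0.72,0.325,-0.571,-0.1,0,0.72,0.325,-0.571,-0.1,0,0.72]}}

```text
clock: 0.93
tcp_pos: [0.4252, 0.1419, 0.1969]
tcp_rot: [[-0.001, 0.331, 0.944], [-0.001, 0.944, -0.331], [-1.0, -0.001, -0.0]]
contact_force: [0.9, 0.9, 0.2]
opening: 0.286
```

{"api": "arm_command", "payload": {"rows": [0.07,-0.12,0,0,0.72,0.07,-0.12,0,0,0.72]}}

```text
clock: 1.1
tcp_pos: [0.4608, 0.079, 0.1962]
tcp_rot: [[-0.001, 0.332, 0.943], [-0.002, 0.943, -0.332], [-1.0, -0.002, -0.0]]
contact_force: [0.9, 0.6, -0.5]
opening: 0.279
```

{"api": "arm_command", "payload": {"rows": [0.046,-0.084,-0.1,0,0.72,0.046,-0.084,-0.192,0,0.72,0.046,-0.084,-0.192,0,0.72,0.046,-0.084,-0.192,0,0.72,0.046,-0.084,-0.192,0,0.72]}}

```text
clock: 1.52
tcp_pos: [0.4828, 0.0367, 0.0994]
tcp_rot: [[-0.004, 0.333, 0.943], [-0.002, 0.943, -0.333], [-1.0, -0.003, -0.004]]
contact_force: [-0.3, -0.5, 0.6]
opening: 0.284
```

```bash
python3 - <<'E'
from h import *
for n in("top","side"): snap(n,n+"1")
a=cv2.imread('pics/top1.png')[125:260,190:375]; a=cv2.resize(a,None,fx=4,fy=4,interpolation=cv2.INTER_CUBIC)
b=cv2.imread('pics/side1.png')[120:245,245:410]; b=cv2.resize(b,None,fx=4.5,fy=4.5,interpolation=cv2.INTER_CUBIC)
cv2.imwrite('pics/topz1.png',a);cv2.imwrite('pics/sidez1.png',b)
print(manip.sense()['tcp_pos'])
E
```

```text
[0.48435882 0.03756401 0.10218565]
```

View pics/topz1.png

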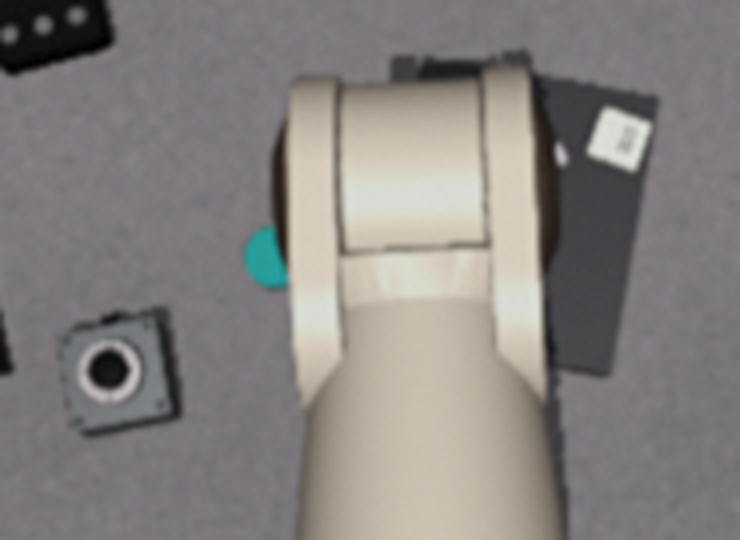

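View pics/sidez1.png

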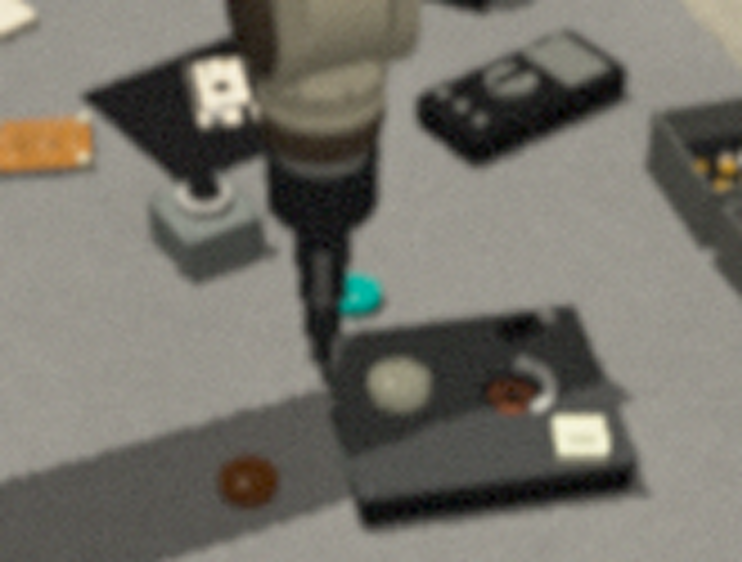

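{"api": "arm_command", "payload": {"rows": [0,0,-0.042,0,0.72,0,0,-0.084,0,0.72,0,0,-0.084,0,0.72,0,0,-0.084,0,0.72]}}

```text
clock: 1.95
tcp_pos: [0.4845, 0.0383, 0.0617]
tcp_rot: [[0.002, 0.331, 0.944], [-0.001, 0.944, -0.331], [-1.0, -0.001, 0.002]]
contact_force: [0.2, 0.1, 0.5]
opening: 0.276
```

```bash
cat > look.py <<'E'
from h import *
import sys
t=sys.argv[1]
snap("side",t)
b=cv2.imread(f'pics/{t}.png')[165:245,295:400]; b=cv2.resize(b,None,fx=7,fy=7,interpolation=cv2.INTER_CUBIC)
cv2.imwrite(f'pics/{t}z.png',b)
s=manip.sense(); print(s['clock'],s['tcp_pos'],s['contact_force'],s['opening'])
E
python3 look.py s2
```

```text
2.0 [0.48504599 0.03817979 0.06228937] [0.20932295 0.49051012 0.44850884] 0.2796734365260928
```

View pics/s2z.png

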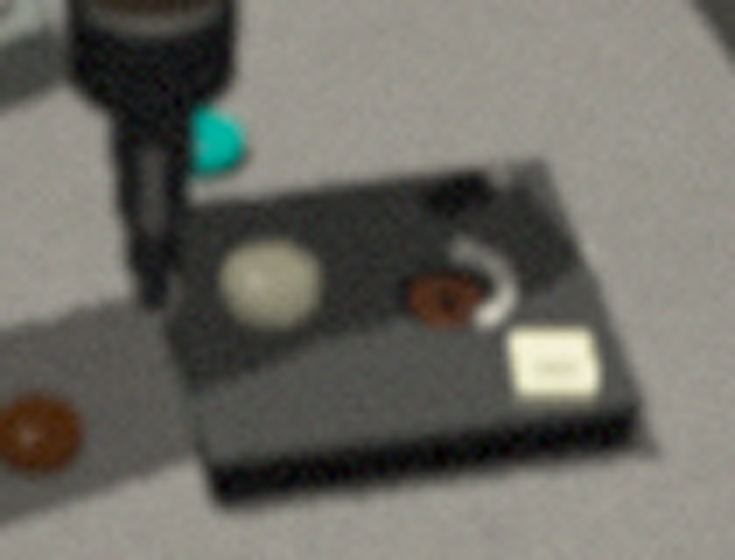

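{"api": "arm_command", "payload": {"rows": [0.019,-0.007,0,0,0.72,0.019,-0.007,-0.006,0,0.72,0.019,-0.007,-0.006,0,0.72,0.019,-0.007,-0.006,0,0.72]}}

```text
clock: 2.33
tcp_pos: [0.4948, 0.0346, 0.0596]
tcp_rot: [[0.003, 0.331, 0.944], [-0.001, 0.944, -0.331], [-1.0, -0.0, 0.003]]
contact_force: [-0.2, -0.0, -0.5]
opening: 0.277
```

```bash
python3 look.py s3
```

```text
2.3833 [0.49464491 0.03462423 0.05949782] [0.23573991 1.29660443 0.39592732] 0.28015651220595156
```

View pics/s3z.png

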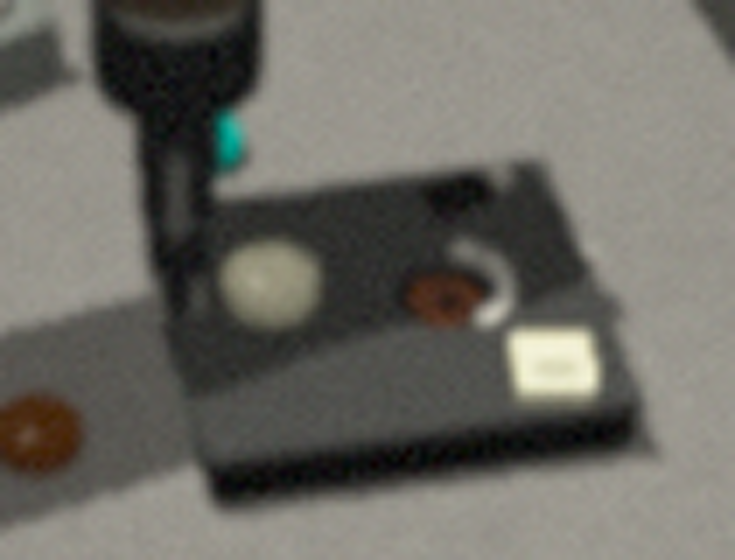

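{"api": "arm_command", "payload": {"rows": [0,0,-0.002,0,0.72,0,0,-0.004,0,0.72,0,0,-0.004,0,0.72]}}

```text
clock: 2.63
tcp_pos: [0.4944, 0.0346, 0.0572]
tcp_rot: [[0.002, 0.331, 0.944], [-0.001, 0.944, -0.331], [-1.0, -0.001, 0.003]]
contact_force: [0.2, 1.2, 0.1]
opening: 0.276
```

```bash
python3 - <<'E'
from h import *
S=eyes.calibration("side")
for z in (.042,.046): print(proj(S,(.488,.0167,z)))
E
```

```text
[319.85917785 210.14498071]
[319.85954968 209.24488082]
```

{"api": "arm_command", "payload": {"rows": [0.011,-0.005,0,0,0.72,0.022,-0.009,0,0,0.72,0.033,-0.013,0,0,0.72,0.044,-0.018,0,0,0.72,0.055,-0.022,0,0,0.72]}}

```text
clock: 3.05
tcp_pos: [0.5226, 0.0232, 0.0572]
tcp_rot: [[0.002, 0.331, 0.943], [-0.001, 0.943, -0.331], [-1.0, -0.001, 0.003]]
contact_force: [0.5, -0.1, 0.3]
opening: 0.282
```

```bash
python3 look.py s4
```

```text
3.1 [0.52343308 0.02302114 0.05720801] [-0.65675959 -0.45750141  0.65441647] 0.27992007815320497
```

View pics/s4z.png

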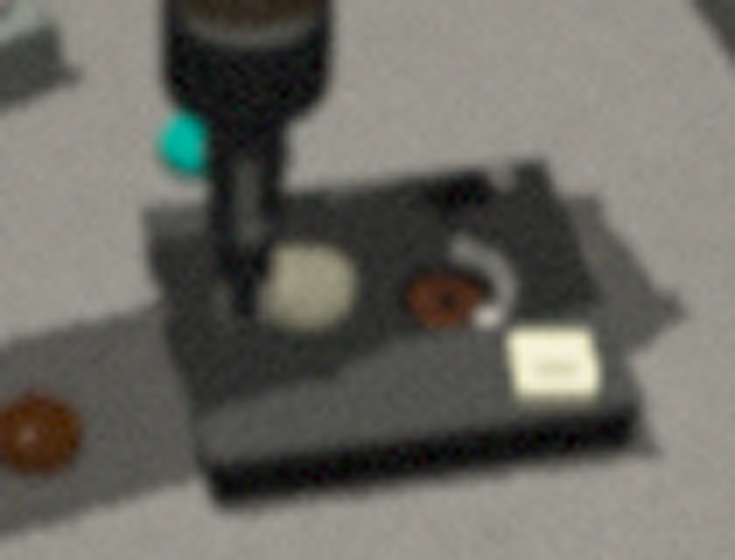

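```bash
python3 - <<'E'
from h import *
S=eyes.calibration("side")
for p in((.5348,.019,.052),(.5512,.0133,.052),(.612,-.008,.046)): print((proj(S,p)-[295,165])*7)
E
```

```text
[268.16782037 273.71904728]
[305.83906184 273.62167084]
[444.82168094 282.97962178]
```

{"api": "arm_command", "payload": {"rows": [0.014,-0.005,0,0,0.72,0.03,-0.0105,0,0,0.72,0.045,-0.016,0,0,0.72,0.06,-0.021,0,0,0.72,0.075,-0.026,0,0,0.72]}}

```text
clock: 3.52
tcp_pos: [0.5618, 0.0097, 0.0571]
tcp_rot: [[0.003, 0.332, 0.943], [-0.002, 0.943, -0.332], [-1.0, -0.0, 0.003]]
contact_force: [-0.8, 0.4, -0.3]
opening: 0.281
```

```bash
python3 look.py s5
```

```text
3.5667 [0.56282115 0.00938034 0.05716474] [-0.61470872 -0.09207727 -0.68418271] 0.27842171566477353
```

View pics/s5z.png

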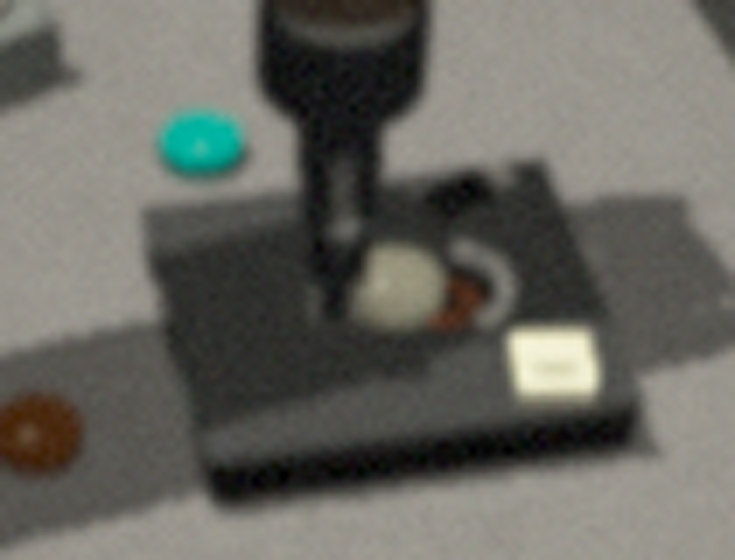

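{"api": "arm_command", "payload": {"rows": [0.008,-0.003,0,0,0.72,0.016,-0.006,0,0,0.72,0.024,-0.009,0,0,0.72,0.032,-0.012,0,0,0.72,0.038,-0.014,0,0,0.72]}}

```text
clock: 3.98
tcp_pos: [0.5822, 0.0022, 0.0571]
tcp_rot: [[0.004, 0.332, 0.943], [-0.002, 0.943, -0.332], [-1.0, -0.0, 0.004]]
contact_force: [0.2, -0.7, -0.2]
opening: 0.276
```

```bash
python3 look.py s6
```

```text
4.0333 [0.58252907 0.0021303  0.05709554] [-0.18985726  0.42008543  0.0916028 ] 0.2777292833838218
```

View pics/s6z.png

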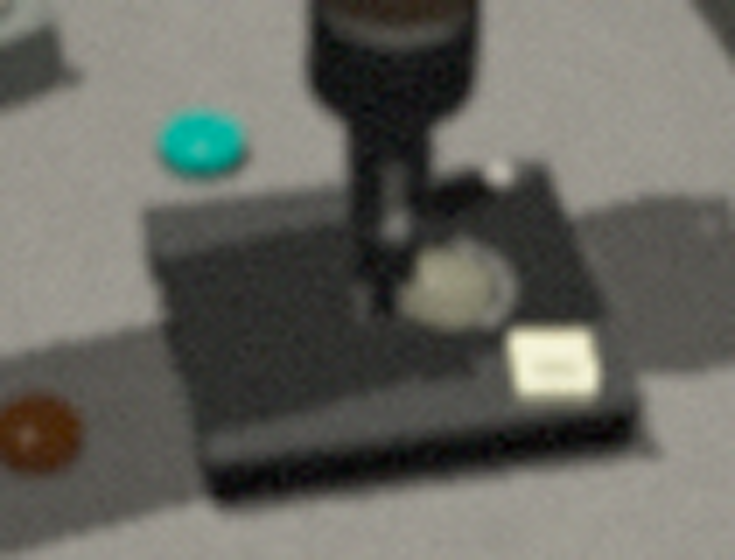

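{"api": "arm_command", "payload": {"rows": [0.001,-0.0004,0,0,0.72,0.002,-0.0008,0,0,0.72,0.003,-0.001,0,0,0.72,0.004,-0.0014,0,0,0.72,0.004,-0.0014,0,0,0.72]}}

```text
clock: 4.45
tcp_pos: [0.5845, 0.0016, 0.0571]
tcp_rot: [[0.004, 0.332, 0.943], [-0.001, 0.943, -0.332], [-1.0, -0.0, 0.004]]
contact_force: [0.3, 1.2, 0.4]
opening: 0.28
```

```bash
python3 look.py s7
```

```text
4.5 [0.58441447 0.00157912 0.05706063] [0.29339081 0.83042225 0.42528595] 0.27672255929849876
```

View pics/s7z.png

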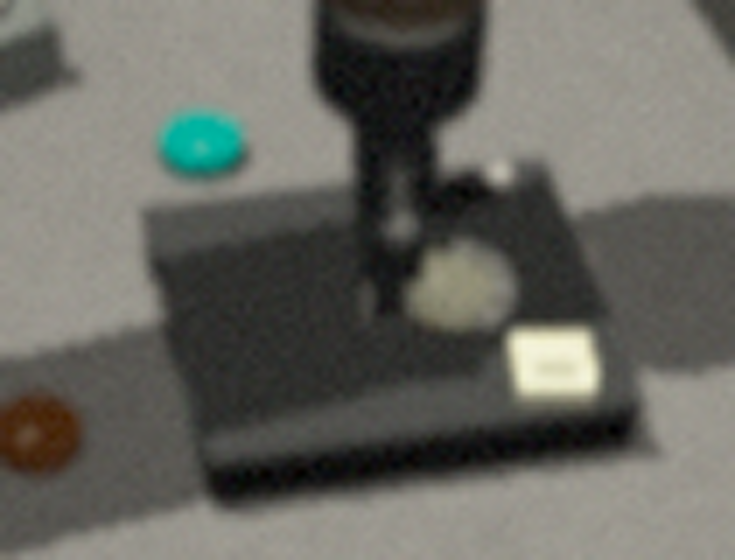

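```bash
cat > pk.py <<'E'
from m import *
S=eyes.calibration("side")
for t in sys.argv[1:]:
    p,d=load(t)
    best=None
    m=((p.min(2)>100)).astype(np.uint8); m[:,:]*=1
    mm=np.zeros_like(m); mm[190:218,325:372]=m[190:218,325:372]
    n,l,s,c=cv2.connectedComponentsWithStats(mm)
    for i in range(1,n):
        if s[i,4]>25:
            ys,xs=np.where(l==i); P=np.array([pt_depth(S,x,y,d[y,x]) for x,y in zip(xs,ys) if d[y,x]>0])
            print(t,s[i],c[i],np.median(P,0),np.percentile(P[:,2],[10,90]))
            if s[i,4]>60 and c[i][0]<364:
                Q=P[P[:,2]>.04]; A=np.c_[Q[:,:2]-Q[:,:2].mean(0),np.ones(len(Q))]; k=np.linalg.lstsq(A,Q[:,2],rcond=None)[0]; print("plane slopes",k)
E
python3 pk.py side0 s2 s5 s6 s7
```

```text
side0 [325 190  28   4  63] [335.22222222 190.93650794] [0.57951262 0.1315418  0.00059657] [-0.00340059  0.03804702]
plane slopes [-0.09488024 -0.65749159  0.04144709]
side0 [326 199  15  12 146] [332.93835616 204.3630137 ] [0.53348536 0.01980852 0.05037475] [0.04005289 0.0534198 ]
plane slopes [-0.01255137 -0.10600794  0.04991584]
side0 [359 198  13  20 104] [365.86538462 207.375     ] [ 0.6322579  -0.02088809  0.04257411] [0.03700159 0.04972195]
s2 [325 190  24   3  48] [334.16666667 190.75      ] [ 5.79138983e-01  1.34053473e-01 -4.98876278e-04] [-0.00308821  0.00215057]
s2 [328 200  12  10  91] [333.36263736 204.59340659] [0.53426477 0.01585447 0.0517054 ] [0.0479619  0.05380993]
plane slopes [-0.03375239 -0.02095024  0.05142335]
s2 [363 202   6  10  32] [365.5625 207.4375] [ 0.63256961 -0.02338705  0.0444542 ] [0.03690386 0.04798492]
s2 [367 211   5   7  32] [369.15625 214.09375] [ 0.6271011  -0.05785269  0.048515  ] [0.03894069 0.05216497]
s5 [325 190  12   4  37] [330.18918919 191.24324324] [ 0.56837625  0.13728262 -0.00061924] [-0.00364529  0.00239155]
s5 [347 201  11  10  79
[... 353 characters left out ...]
00337476  0.00194354]
s6 [354 200  14  11  97] [360.35051546 205.42268041] [ 0.61633392 -0.0133094   0.04838382] [0.04280079 0.05283137]
plane slopes [-0.21278214 -0.04158975  0.04830573]
s6 [367 212   5   6  29] [369.06896552 214.5862069 ] [ 0.62595838 -0.05979707  0.04931779] [0.039167   0.05252845]
s7 [325 190  20   4  52] [333.25 191.  ] [ 5.76444917e-01  1.33666262e-01 -2.44903118e-04] [-0.00343918  0.00332981]
s7 [354 200  14  11 105] [360.91428571 205.4       ] [ 0.61860444 -0.01304345  0.04848103] [0.04424265 0.05217272]
plane slopes [-0.16634497 -0.0252993   0.04826308]
s7 [367 212   5   6  29] [369.06896552 214.5862069 ] [ 0.62467805 -0.06125114  0.04858859] [0.04074121 0.05272263]
```

{"api": "arm_command", "payload": {"rows": [0.001,-0.0004,0,0,0.72,0.002,-0.0008,0,0,0.72,0.003,-0.001,0,0,0.72,0.003,-0.001,0,0,0.72]}}

```text
clock: 4.83
tcp_pos: [0.5856, 0.0015, 0.0571]
tcp_rot: [[0.003, 0.332, 0.943], [-0.001, 0.943, -0.332], [-1.0, 0.001, 0.003]]
contact_force: [-2.4, 3.3, 1.4]
opening: 0.283
```

```bash
python3 look.py s8; python3 pk.py s8
```

```text
4.8833 [0.58557843 0.00148534 0.05706338] [-3.28786209  3.65791518  0.20804914] 0.2802504617131648
s8 [325 190  20   4  51] [333.19607843 190.98039216] [ 5.74899198e-01  1.35446990e-01 -4.51269350e-04] [-0.00410663  0.00335637]
s8 [355 200  13  11 102] [361.18627451 205.54901961] [ 0.61895149 -0.01454208  0.04779643] [0.04441868 0.05205029]
plane slopes [-0.18701417 -0.03270541  0.04796525]
s8 [367 212   5   6  28] [369.14285714 214.5       ] [ 0.62558693 -0.05817844  0.04932804] [0.03822799 0.05202156]
```

View pics/s8z.png

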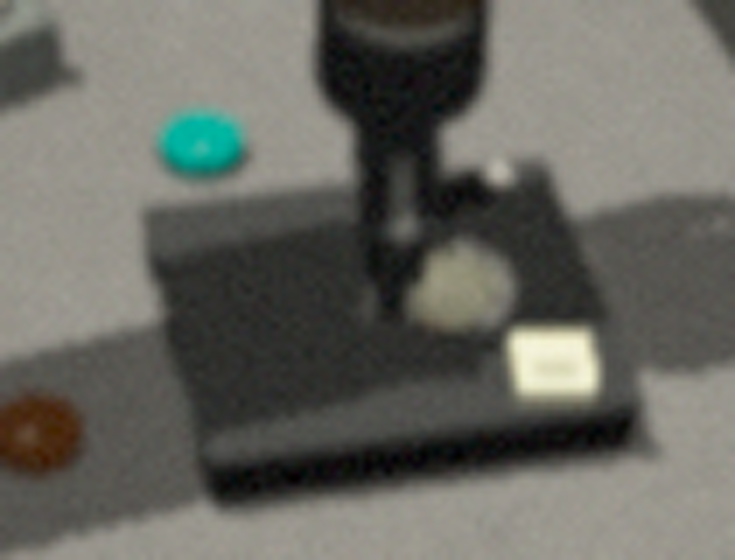

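{"api": "arm_command", "payload": {"rows": [-0.01,0.0035,0,0,0.72,-0.03,0.01,0,0,0.72,-0.06,0.02,0.05,0,0.72,-0.08,0.03,0.12,0,0.72,-0.08,0.03,0.12,0,0.72]}}

```text
clock: 5.3
tcp_pos: [0.5462, 0.017, 0.1234]
tcp_rot: [[0.011, 0.331, 0.943], [-0.001, 0.944, -0.331], [-1.0, 0.003, 0.01]]
contact_force: [0.9, 0.5, 0.5]
opening: 0.282
```

```bash
python3 look.py s9; python3 pk.py s9
```

```text
5.35 [0.54664505 0.01671846 0.12107517] [ 0.04536749 -0.49363533  0.47536963] 0.2787837674740669
s9 [325 190  10   4  33] [329.15151515 191.3030303 ] [5.62442655e-01 1.35977421e-01 1.13882511e-04] [-0.00285845  0.03753272]
s9 [353 200  15  11 115] [360.28695652 205.40869565] [ 0.61687688 -0.01206524  0.047553  ] [0.04410197 0.05185723]
plane slopes [-0.13179697 -0.06766501  0.04782399]
s9 [367 211   5   7  32] [369.09375 214.28125] [ 0.62590881 -0.05847862  0.04887358] [0.03878517 0.05194029]
```

View pics/s9z.png

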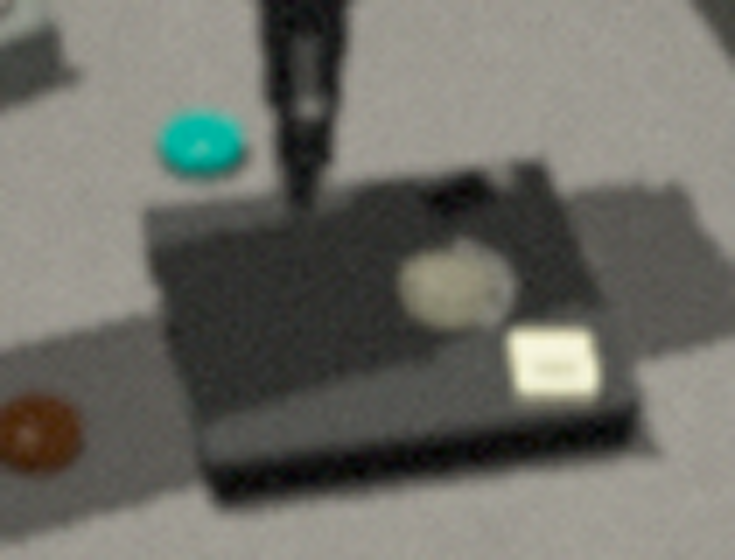

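{"api": "arm_command", "payload": {"rows": [-0.166,0.498,0.1,0,0.72,-0.166,0.498,0.1,0,0.72,-0.166,0.498,0.1,0,0.72,-0.166,0.498,0.1,0,0.72,-0.166,0.498,0.1,0,0.72]}}

```text
clock: 5.77
tcp_pos: [0.481, 0.2116, 0.159]
tcp_rot: [[0.01, 0.332, 0.943], [-0.002, 0.943, -0.332], [-1.0, 0.002, 0.01]]
contact_force: [1.1, -0.1, -0.7]
opening: 0.285
```

```bash
python3 look.py s10; python3 pk.py s10; python3 - <<'E'
from h import *
snap("top","t10")
a=cv2.imread('pics/t10.png')[125:260,190:375]; a=cv2.resize(a,None,fx=4,fy=4,interpolation=cv2.INTER_CUBIC)
cv2.imwrite('pics/t10z.png',a)
E
```

```text
5.8167 [0.47947896 0.21749153 0.16068834] [-2.65249451  3.62278911  1.56476761] 0.2776815064640725
s10 [351 198  21  20 227] [361.4845815  206.40088106] [ 0.62095273 -0.01440314  0.04607841] [0.03933287 0.05159929]
plane slopes [-0.09433323 -0.05659697  0.04681604]
```

View pics/t10z.png

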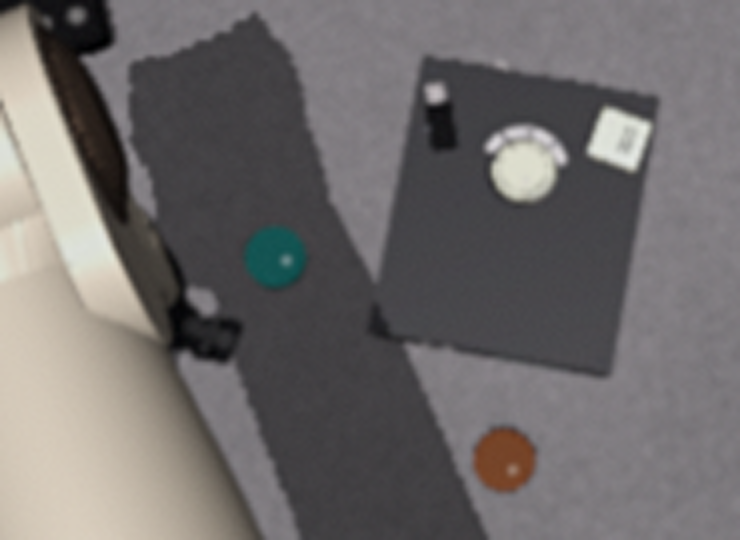

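View pics/s10z.png

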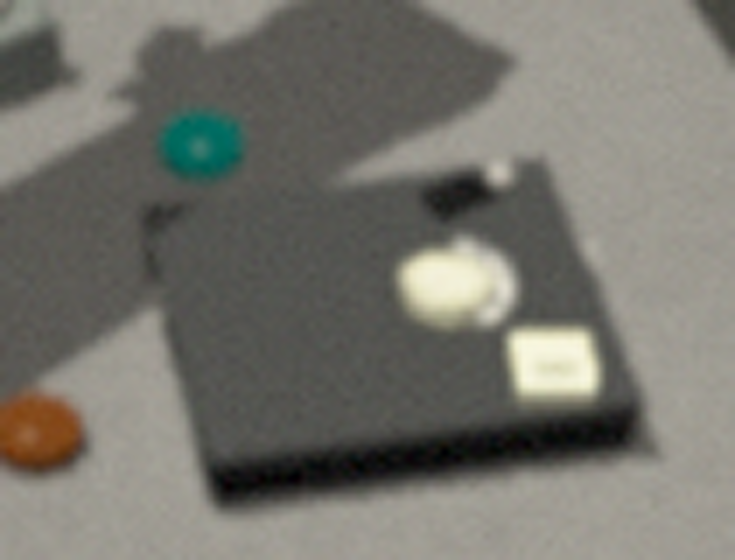

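```bash
python3 - <<'E'
from m import *
N=np.array([.612,-.008])
for n in("top","side"):
    c=eyes.calibration(n)
    D=[]
    for i in range(8):
        p,d=eyes.snapshot(n); D.append(np.where(d>0,d,np.nan))
    d=np.nanmedian(D,0); np.savez(f'pics/avg_{n}.npz',p=p,d=d)
    def pts(x0,x1,y0,y1):
        return np.array([pt_depth(c,x,y,d[y,x]) for y in range(y0,y1) for x in range(x0,x1)])
    P=pts(295,345,155,195) if n=="top" else pts(340,375,190,225)
    r=np.linalg.norm(P[:,:2]-N,axis=1)
    for lab,cc,R in (("puck",N,.016),("deck",N-[.05,-.0],.018),("square",np.array([.636,-.074]),.012)):
        if lab!="puck" and n=="top": P=pts(280,360,140,220)
        elif lab!="puck": P=pts(320,390,180,240)
        Q=P[np.linalg.norm(P[:,:2]-cc,axis=1)<R]
        A=np.c_[Q[:,:2]-cc,np.ones(len(Q))]; k=np.linalg.lstsq(A,Q[:,2],rcond=None)[0]; res=np.std(Q[:,2]-A@k)
        print(n,lab,len(Q),"slopes",k[:2],"z",k[2],"res",res)
print(manip.sense()['contact_force'],manip.sense()['clock'])
E
```

```text
top puck 102 slopes [-0.08810363 -0.12103431] z 0.049543522152283595 res 0.0011119320997976644
top deck 129 slopes [0.00343779 0.01132462] z 0.04037841941762334 res 0.001046955540648236
top square 56 slopes [ 0.00324218 -0.03173431] z 0.05128814779163601 res 0.0009062306060400475
side puck 44 slopes [-0.13267628 -0.12719492] z 0.04886429884493518 res 0.0007130290491550248
side deck 69 slopes [-0.00511364  0.0017325 ] z 0.039287840461767115 res 0.0007800124096340388
side square 32 slopes [-0.04201509 -0.04834303] z 0.05059280457974294 res 0.0008461936435075333
[ 0.10850641  0.15994759 -0.48593152] 6.6667
```

```bash
python3 - <<'E'
from m import *
T=eyes.calibration("top");S=eyes.calibration("side")
p=np.load('pics/avg_top.npz')['p']
b=cv2.resize(p[150:185,298:342],None,fx=14,fy=14,interpolation=cv2.INTER_CUBIC); 
hsv=cv2.cvtColor(p,cv2.COLOR_RGB2HSV)
# project expected outlines
def ring(c,ctr,r,z,col,img,o,f):
    q=[((proj(c,(ctr[0]+r*np.cos(a),ctr[1]+r*np.sin(a),z))-o+.5)*f) for a in np.linspace(0,6.283,60)]
    cv2.polylines(img,[np.int32(q)],True,col,1)
b=b.copy(); ring(T,(.612,-.008),.02325,.040,(255,0,0),b,np.array([298,150]),14)
ring(T,(.612,-.008),.022,.048,(0,0,255),b,np.array([298,150]),14)
cv2.imwrite('pics/tz.png',b[:,:,::-1])
p=np.load('pics/avg_side.npz')['p']
b=cv2.resize(p[192:222,342:380],None,fx=16,fy=16,interpolation=cv2.INTER_CUBIC).copy()
ring(S,(.612,-.008),.02325,.040,(255,0,0),b,np.array([342,192]),16)
ring(S,(.612,-.008),.022,.046,(0,0,255),b,np.array([342,192]),16)
cv2.imwrite('pics/sz.png',b[:,:,::-1])
# initial pictures pocket outline check
p=np.load('pics/top0.npz')['p']
b=cv2.resize(p[150:185,298:342],None,fx=14,fy=14,interpolation=cv2.INTER_CUBIC).copy()
ring(T,(.612,-.008),.02325,.040,(0,255,0),b,np.array([298,150]),14)
cv2.imwrite('pics/tz0.png',b[:,:,::-1])
E
```

```text
(no output)
```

View pics/tz.png

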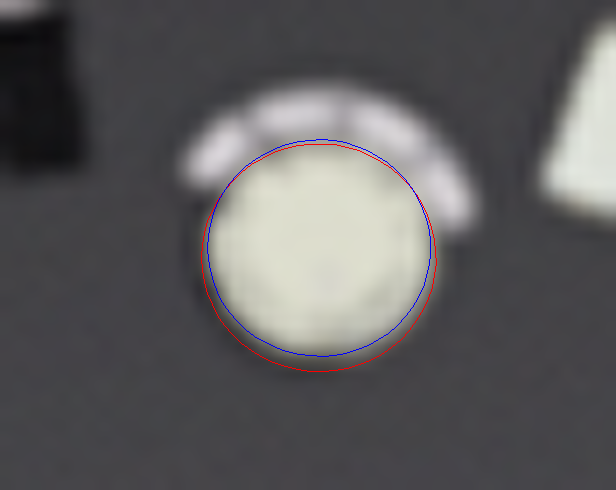

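View pics/sz.png

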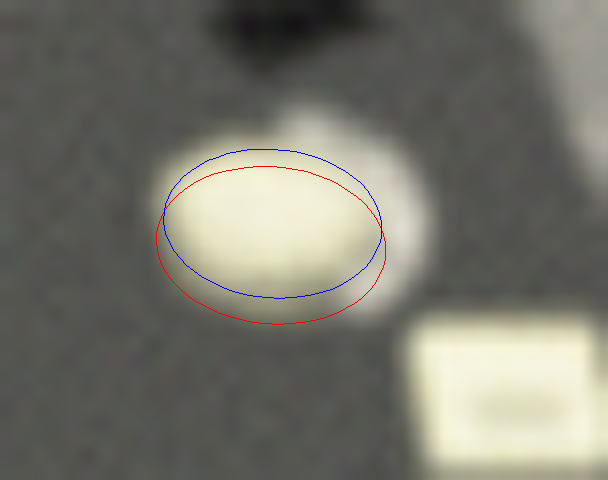

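View pics/tz0.png

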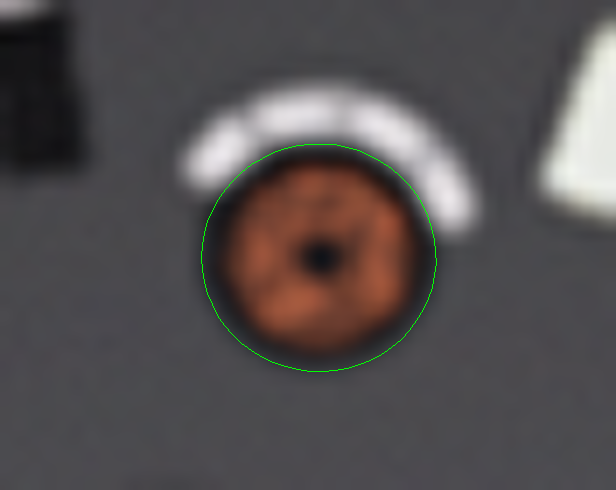

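{"api": "arm_command", "payload": {"rows": [0.0,0.0,0.0,-0.02,1]}}

```text
clock: 6.75
tcp_pos: [0.4819, 0.2103, 0.1591]
tcp_rot: [[0.01, 0.444, 0.896], [-0.002, 0.896, -0.444], [-1.0, 0.002, 0.01]]
contact_force: [-0.0, -0.8, -0.2]
opening: 0.155
```

{"api": "arm_command", "payload": {"rows": [0.196,-0.508,-0.04,-0.043,1,0.196,-0.508,-0.06,-0.043,1,0.196,-0.508,-0.078,-0.043,1,0.196,-0.508,-0.078,-0.043,1,0.196,-0.508,-0.078,-0.043,1]}}

```text
clock: 7.17
tcp_pos: [0.5566, 0.0161, 0.1309]
tcp_rot: [[0.009, 0.667, 0.745], [-0.005, 0.745, -0.667], [-1.0, 0.003, 0.01]]
contact_force: [1.1, 1.2, -0.6]
opening: 0.003
```

{"api": "arm_command", "payload": {"rows": [0,0,0,0,1]}}

```text
clock: 7.25
tcp_pos: [0.5576, 0.0106, 0.1292]
tcp_rot: [[0.008, 0.671, 0.742], [-0.006, 0.742, -0.671], [-1.0, 0.001, 0.01]]
contact_force: [-0.6, 0.6, -0.4]
opening: 0.002
```

{"api": "arm_command", "payload": {"rows": [0.045,-0.109,0,0,1,0.045,-0.109,-0.03,0,1,0.045,-0.109,-0.1,0,1,0.045,-0.109,-0.1,0,1,0.045,-0.109,-0.1,0,1]}}

```text
clock: 7.67
tcp_pos: [0.5787, -0.0436, 0.0778]
tcp_rot: [[0.004, 0.671, 0.742], [-0.006, 0.742, -0.671], [-1.0, -0.002, 0.007]]
contact_force: [-0.2, 0.4, 0.3]
opening: 0.002
```

```bash
python3 look.py s11
```

```text
7.7167 [ 0.57970698 -0.04329136  0.07973247] [ 0.18083439 -0.63072775  1.10684389] 0.00023945335017179676
```

View pics/s11z.png

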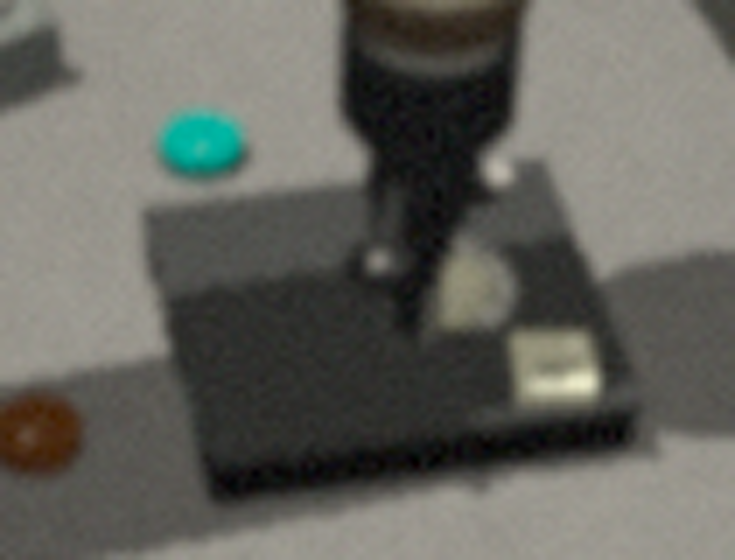

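{"api": "arm_command", "payload": {"rows": [0,0,-0.02,0,1,0,0,-0.038,0,1,0,0,-0.038,0,1,0,0,-0.038,0,1]}}

```text
clock: 8.05
tcp_pos: [0.5795, -0.0428, 0.0606]
tcp_rot: [[0.007, 0.67, 0.743], [-0.006, 0.743, -0.67], [-1.0, 0.0, 0.009]]
contact_force: [0.4, 0.3, 0.6]
opening: -0.0
```

{"api": "arm_command", "payload": {"rows": [0.004,0.0045,-0.001,0,1,0.008,0.009,-0.001,0,1,0.011,0.0125,-0.001,0,1,0.011,0.0125,-0.001,0,1]}}

```text
clock: 8.38
tcp_pos: [0.5855, -0.0361, 0.0604]
tcp_rot: [[0.007, 0.669, 0.743], [-0.006, 0.743, -0.669], [-1.0, 0.001, 0.009]]
contact_force: [0.5, 0.4, 0.4]
opening: -0.001
```

```bash
python3 look.py s12
```

```text
8.4333 [ 0.58526395 -0.03630408  0.06033002] [0.58087948 0.36366233 0.48415889] -0.0025179883222457133
```

View pics/s12z.png

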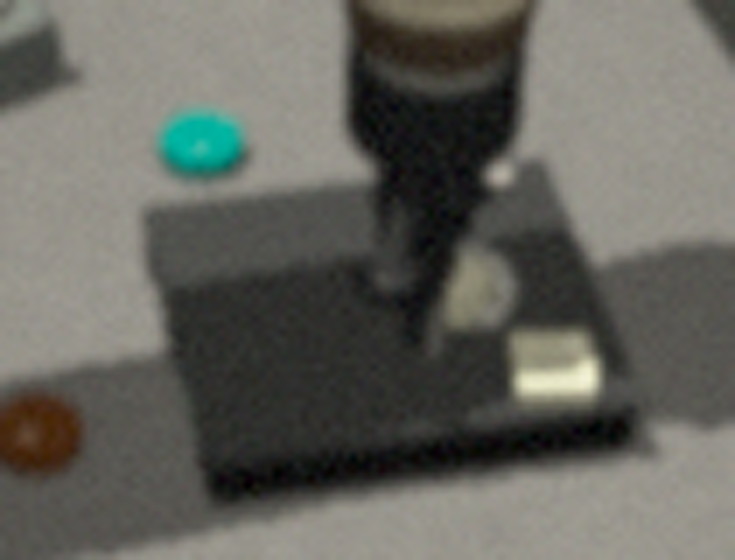

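{"api": "arm_command", "payload": {"rows": [0.002,0.002,0,0,1,0.003,0.004,0,0,1,0.0054,0.006,0,0,1,0.0054,0.006,0,0,1]}}

```text
clock: 8.77
tcp_pos: [0.5882, -0.0332, 0.0604]
tcp_rot: [[0.007, 0.669, 0.743], [-0.006, 0.743, -0.669], [-1.0, 0.0, 0.009]]
contact_force: [-0.1, 0.3, 0.1]
opening: 0.001
```

{"api": "arm_command", "payload": {"rows": [0.002,0.002,0,0,1,0.003,0.004,0,0,1,0.0054,0.006,0,0,1,0.0054,0.006,0,0,1]}}

```text
clock: 9.1
tcp_pos: [0.5911, -0.03, 0.0603]
tcp_rot: [[0.007, 0.669, 0.743], [-0.006, 0.743, -0.669], [-1.0, 0.0, 0.009]]
contact_force: [0.4, 0.4, 0.3]
opening: 0.001
```

{"api": "arm_command", "payload": {"rows": [0.001,0.001,0,0,1,0.002,0.002,0,0,1,0.0027,0.003,0,0,1,0.0027,0.003,0,0,1]}}

```text
clock: 9.43
tcp_pos: [0.5924, -0.0284, 0.0603]
tcp_rot: [[0.007, 0.669, 0.743], [-0.006, 0.743, -0.669], [-1.0, 0.0, 0.009]]
contact_force: [0.7, 0.6, 0.5]
opening: 0.002
```

```bash
python3 look.py s13
```

```text
9.4833 [ 0.59239118 -0.02843387  0.06034026] [ 0.21009643  0.21267541 -1.07463716] -0.0025562198470780177
```

View pics/s13z.png

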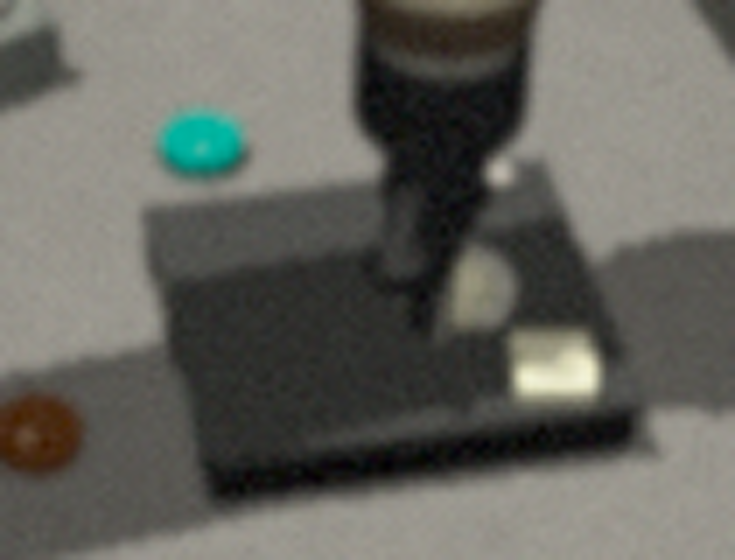

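{"api": "arm_command", "payload": {"rows": [0.001,0.001,0,0,1,0.002,0.002,0,0,1,0.0027,0.003,0,0,1,0.0027,0.003,0,0,1]}}

```text
clock: 9.82
tcp_pos: [0.5938, -0.0269, 0.0603]
tcp_rot: [[0.007, 0.669, 0.743], [-0.006, 0.743, -0.669], [-1.0, 0.0, 0.009]]
contact_force: [1.1, -0.7, -0.3]
opening: -0.002
```

```bash
python3 look.py s14
```

```text
9.8667 [ 0.59378918 -0.0268709   0.06030557] [-0.13196482 -0.03916802 -0.1308801 ] -0.0004711644678588427
```

View pics/s14z.png

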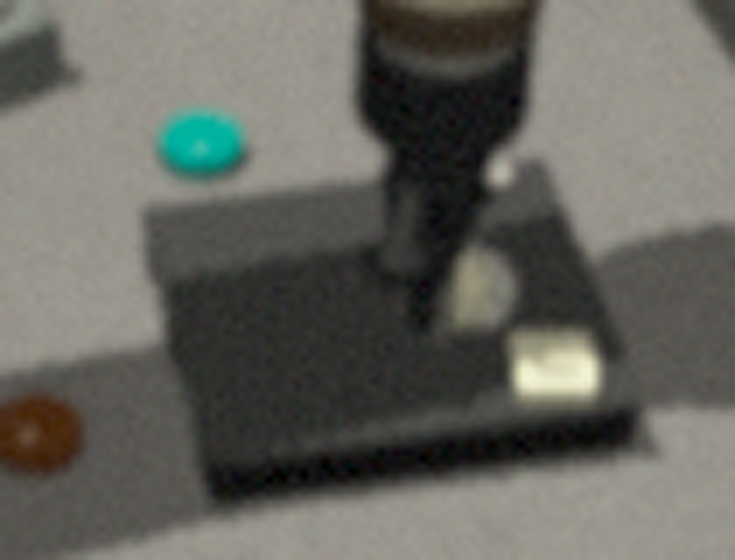

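{"api": "arm_command", "payload": {"rows": [0.001,0.001,0,0,1,0.002,0.002,0,0,1,0.002,0.002,0,0,1]}}

```text
clock: 10.12
tcp_pos: [0.5946, -0.026, 0.0603]
tcp_rot: [[0.007, 0.669, 0.743], [-0.006, 0.743, -0.669], [-1.0, -0.0, 0.009]]
contact_force: [-0.8, 0.1, 1.1]
opening: -0.003
```

{"api": "arm_command", "payload": {"rows": [0.001,0.001,0,0,1,0.002,0.002,0,0,1,0.002,0.002,0,0,1]}}

```text
clock: 10.37
tcp_pos: [0.5949, -0.0257, 0.0602]
tcp_rot: [[0.005, 0.67, 0.743], [-0.008, 0.743, -0.67], [-1.0, -0.002, 0.009]]
contact_force: [-5.1, -4.4, 1.9]
opening: 0.001
```

```bash
python3 look.py s15
```

```text
10.4167 [ 0.59494499 -0.02568571  0.06016764] [-5.60470816 -5.71093716  2.53550047] 0.006536557134058002
```

View pics/s15z.png

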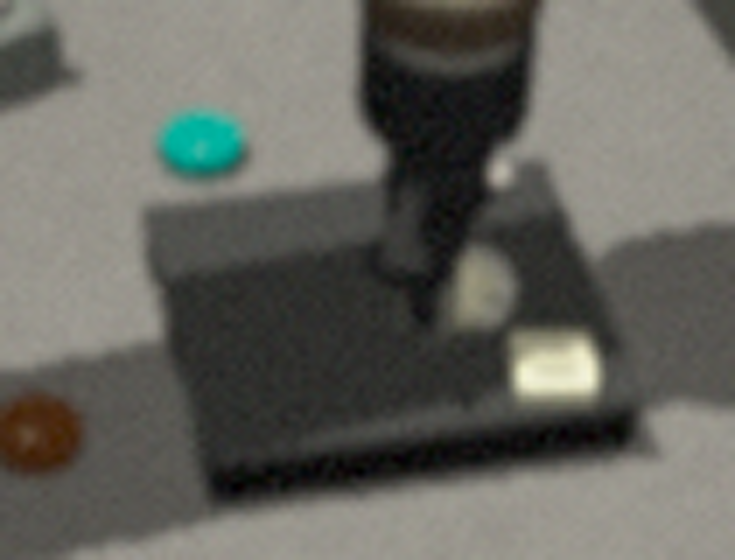

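{"api": "arm_command", "payload": {"rows": [-0.01,-0.011,0,0,1,-0.03,-0.033,0,0,1,-0.05,-0.055,0.06,0,1,-0.16,-0.06,0.12,0,1,-0.2,-0.06,0.12,0,1]}}

```text
clock: 10.83
tcp_pos: [0.4947, -0.0568, 0.122]
tcp_rot: [[0.008, 0.67, 0.742], [-0.008, 0.742, -0.67], [-1.0, -0.001, 0.011]]
contact_force: [0.1, -0.1, 1.7]
opening: 0.003
```

```bash
cat > tilt.py <<'E'
from m import *
N=np.array([.612,-.008])
for n in("top","side") if len(sys.argv)<3 else (sys.argv[2],):
    c=eyes.calibration(n); D=[]
    for i in range(4):
        p,d=eyes.snapshot(n); D.append(np.where(d>0,d,np.nan))
    d=np.nanmedian(D,0); cv2.imwrite(f'pics/{sys.argv[1]}_{n}.png',cv2.resize(p[125:260,190:375] if n=="top" else p[165:245,295:400],None,fx=4 if n=="top" else 7,fy=4 if n=="top" else 7,interpolation=cv2.INTER_CUBIC)[:,:,::-1])
    P=np.array([pt_depth(c,x,y,d[y,x]) for y in range(140,235) for x in range(280,390)])
    for lab,cc,R in (("puck",N,.016),("deck",N-[.05,-.0],.018)):
        Q=P[np.linalg.norm(P[:,:2]-cc,axis=1)<R]
        A=np.c_[Q[:,:2]-cc,np.ones(len(Q))]; k=np.linalg.lstsq(A,Q[:,2],rcond=None)[0]; res=np.std(Q[:,2]-A@k)
        print(n,lab,len(Q),"slopes",k[:2],"z",k[2],"res",res)
s=manip.sense();print(s['tcp_pos'],s['contact_force'],s['clock'])
E
python3 tilt.py a side
```

```text
side puck 55 slopes [0.00656412 0.0333777 ] z 0.045658032632856185 res 0.0012135468832060814
side deck 72 slopes [0.01630417 0.01167186] z 0.0392324785703277 res 0.0009779578049906336
[ 0.49442375 -0.05628008  0.12116744] [0.28518219 0.11265093 0.46208528] 11.0333
```

View pics/a_side.png

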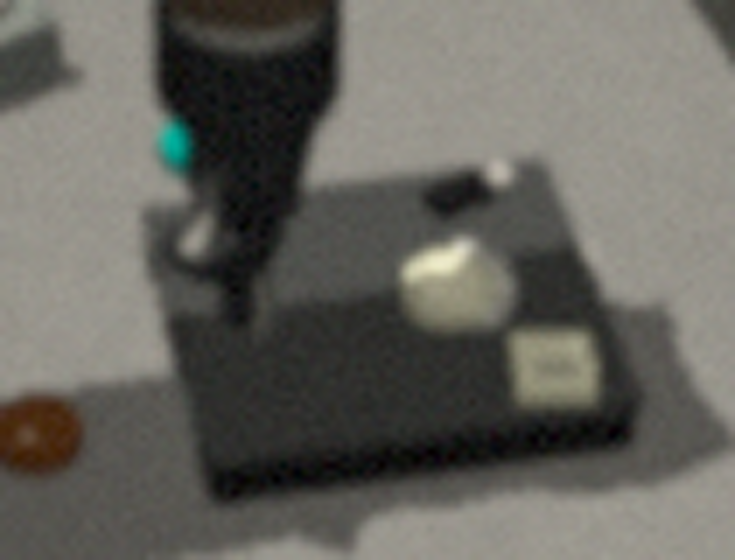

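{"api": "arm_command", "payload": {"rows": [-0.06,0.4,0.1,0,1,-0.06,0.4,0.1,0,1,-0.06,0.4,0.1,0,1,-0.06,0.4,0.1,0,1,-0.06,0.4,0.1,0,1]}}

```text
clock: 11.45
tcp_pos: [0.4643, 0.1454, 0.1709]
tcp_rot: [[0.008, 0.671, 0.742], [-0.008, 0.742, -0.67], [-1.0, -0.001, 0.011]]
contact_force: [1.7, -0.1, -0.4]
opening: 0.001
```

```bash
python3 tilt.py b; python3 - <<'E'
from m import *
T=eyes.calibration("top");S=eyes.calibration("side")
def ring(c,ctr,r,z,col,img,o,f):
    q=[((proj(c,(ctr[0]+r*np.cos(a),ctr[1]+r*np.sin(a),z))-o+.5)*f) for a in np.linspace(0,6.283,60)]
    cv2.polylines(img,[np.int32(q)],True,col,1)
out=[]
B=(.463,.2665)
for n,c,(x0,y0,x1,y1) in(("top0",T,(200,200,235,235)),("side0",S,(273,145,308,180))):
    p=np.load(f'pics/{n}.npz')['p']; b=cv2.resize(p[y0:y1,x0:x1],None,fx=11,fy=11,interpolation=cv2.INTER_CUBIC).copy()
    ring(c,B,.014,.068,(255,0,0),b,np.array([x0,y0]),11); ring(c,B,.022,.058,(0,0,255),b,np.array([x0,y0]),11); out.append(b)
cv2.imwrite('pics/btn.png',np.hstack(out)[:,:,::-1])
E
```

```text
top puck 101 slopes [0.01660102 0.00599213] z 0.04630619935060144 res 0.0013791829395570323
top deck 130 slopes [-0.00105884 -0.00034714] z 0.04007109652084033 res 0.0013251836708880233
side puck 56 slopes [ 0.01191295 -0.00562266] z 0.04555324079244544 res 0.001088179393188274
side deck 73 slopes [0.02228158 0.01354264] z 0.038990535293125184 res 0.0010670858139235771
[0.46465515 0.14250433 0.17041087] [-0.95521658  0.05985838 -0.20793567] 11.85
```

View pics/btn.png

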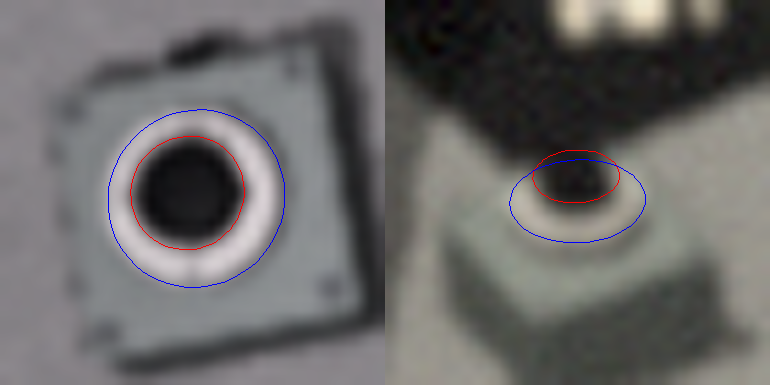

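View pics/b_top.png

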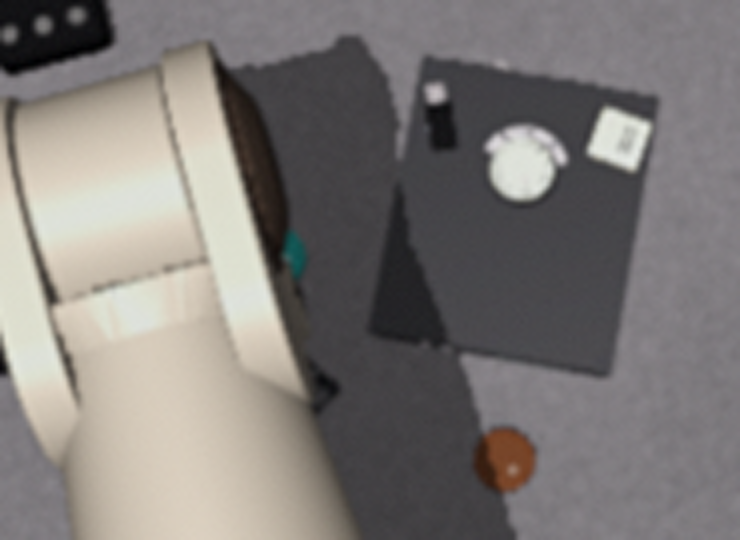

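{"api": "arm_command", "payload": {"rows": [-0.003,0.248,0,0,1,-0.003,0.248,0,0,1,-0.003,0.248,-0.04,0,1,-0.003,0.248,-0.12,0,1,-0.003,0.248,-0.12,0,1]}}

```text
clock: 12.27
tcp_pos: [0.4605, 0.2654, 0.1029]
tcp_rot: [[-0.002, 0.671, 0.742], [-0.013, 0.741, -0.671], [-1.0, -0.011, 0.008]]
contact_force: [-0.5, -0.9, -1.3]
opening: -0.0
```

{"api": "arm_command", "payload": {"rows": [0,0,0,0,1]}}

```text
clock: 12.35
tcp_pos: [0.4601, 0.2642, 0.1022]
tcp_rot: [[-0.004, 0.672, 0.741], [-0.015, 0.741, -0.671], [-1.0, -0.014, 0.007]]
contact_force: [0.1, -0.3, 1.3]
opening: -0.004
```

```bash
python3 - <<'E'
from h import *
snap("side","s20")
b=cv2.imread('pics/s20.png')[120:200,250:355]; cv2.imwrite('pics/s20z.png',cv2.resize(b,None,fx=7,fy=7,interpolation=cv2.INTER_CUBIC))
print(manip.sense()['tcp_pos'],manip.sense()['contact_force'])
E
```

```text
[0.46003075 0.26380714 0.10194717] [ 0.04328255 -0.93585016 -1.94560521]
```

View pics/s20z.png

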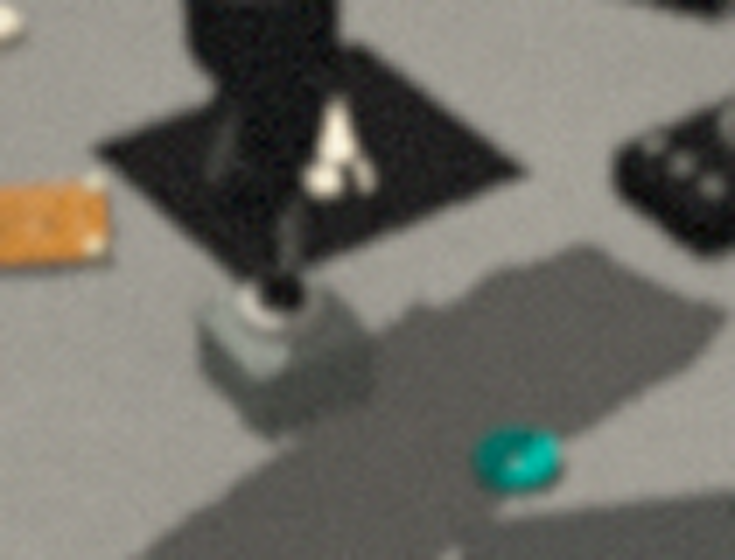

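{"api": "arm_command", "payload": {"rows": [0.006,0.005,0,0,1,0.006,0.005,-0.014,0,1,0.006,0.005,-0.026,0,1,0.006,0.005,-0.026,0,1]}}

```text
clock: 12.73
tcp_pos: [0.4632, 0.2657, 0.0885]
tcp_rot: [[-0.005, 0.673, 0.74], [-0.015, 0.74, -0.673], [-1.0, -0.015, 0.007]]
contact_force: [-0.7, -0.7, -0.2]
opening: -0.004
```

{"api": "arm_command", "payload": {"rows": [0,0,-0.003,0,1,0,0,-0.006,0,1,0,0,-0.009,0,1,0,0,-0.012,0,1,0,0,-0.012,0,1]}}

```text
clock: 13.15
tcp_pos: [0.4633, 0.2657, 0.0826]
tcp_rot: [[-0.005, 0.673, 0.74], [-0.015, 0.74, -0.673], [-1.0, -0.015, 0.007]]
contact_force: [1.5, -0.8, 3.6]
opening: 0.0
```

{"api": "arm_command", "payload": {"rows": [0,0,-0.003,0,1,0,0,-0.006,0,1,0,0,-0.008,0,1,0,0,-0.008,0,1]}}

```text
clock: 13.48
tcp_pos: [0.4634, 0.2657, 0.0791]
tcp_rot: [[-0.004, 0.673, 0.74], [-0.015, 0.74, -0.673], [-1.0, -0.014, 0.007]]
contact_force: [-0.8, -2.3, 5.5]
opening: 0.004
```

{"api": "arm_command", "payload": {"rows": [0,0,-0.002,0,1,0,0,-0.003,0,1,0,0,-0.003,0,1]}}

```text
clock: 13.73
tcp_pos: [0.4635, 0.2658, 0.0789]
tcp_rot: [[-0.003, 0.673, 0.74], [-0.015, 0.74, -0.673], [-1.0, -0.013, 0.008]]
contact_force: [-4.5, -2.0, 14.0]
opening: 0.001
```

{"api": "arm_command", "payload": {"rows": [0,0,0.01,0,1,0,0,0.03,0,1,0,0,0.08,0,1,0,0,0.16,0,1,0,0,0.2,0,1]}}

```text
clock: 14.15
tcp_pos: [0.4637, 0.2661, 0.1828]
tcp_rot: [[-0.001, 0.673, 0.74], [-0.013, 0.74, -0.673], [-1.0, -0.01, 0.008]]
contact_force: [0.7, 0.6, 0.5]
opening: -0.003
```

{"api": "arm_command", "payload": {"rows": [-0.15,0.2,0.1,0,1,-0.15,0.2,0.1,0,1,-0.15,0.2,0.1,0,1,-0.15,0.2,0.1,0,1,-0.15,0.2,0.1,0,1]}}

```text
clock: 14.57
tcp_pos: [0.3875, 0.3685, 0.2344]
tcp_rot: [[0.0, 0.67, 0.742], [-0.011, 0.742, -0.67], [-1.0, -0.008, 0.008]]
contact_force: [-0.4, -0.6, 0.8]
opening: 0.001
```

{"api": "arm_command", "payload": {"rows": [0,0,0,0,1,0,0,0,0,1,0,0,0,0,1]}}

```text
clock: 14.82
tcp_pos: [0.3879, 0.3676, 0.2338]
tcp_rot: [[-0.0, 0.671, 0.742], [-0.012, 0.742, -0.671], [-1.0, -0.009, 0.008]]
contact_force: [0.5, -0.6, -0.3]
opening: -0.001
```

```bash
python3 tilt.py c; python3 - <<'E'
from m import *
T=eyes.calibration("top");S=eyes.calibration("side")
pt,_=snap("top","tF");ps,ds=snap("side","sF")
for n in("F",):
    a=np.hstack([ps[140:240,265:400],pt[140:240,190:375]]); 
    cv2.imwrite('pics/F.png',cv2.resize(a,None,fx=2.5,fy=2.5,interpolation=cv2.INTER_CUBIC)[:,:,::-1])
P=np.array([pt_depth(S,x,y,ds[y,x]) for y in range(150,170) for x in range(280,300)])
r=np.linalg.norm(P[:,:2]-[.463,.266],axis=1); print("cap z",np.sort(P[r<.008][:,2]))
wt=(pt.min(2)>150)
for n,b in (("square",(335,148,355,168)),("reel",(398,212,430,244))):
    c,a=cen(wt,*b); print(n,c,a)
# bystander change vs. start
a=np.load('pics/side0.npz')['p'].astype(int); print([tuple(x) for x in [np.abs(a-ps).max(2)[200:,380:].shape]], (np.abs(a-ps).max(2)[240:,300:]>60).sum())
E
```

```text
top puck 100 slopes [0.00101015 0.02608122] z 0.04617769210505114 res 0.0013857363727853439
top deck 131 slopes [ 0.01124224 -0.00894922] z 0.04038732363224396 res 0.001395458154158963
side puck 52 slopes [0.00949259 0.00562054] z 0.04597157708096564 res 0.0012497167530676255
side deck 67 slopes [-0.0079248   0.00159942] z 0.039152413400480174 res 0.0011523264338015378
[0.38765055 0.36826886 0.23438495] [-0.24353011 -0.03125232  0.23840642] 15.2167
cap z [0.06263198 0.06383957 0.06501686 0.06541323 0.06636464 0.06738678
 0.06757665 0.06780692 0.06824615 0.06828416]
square [344.38922156 159.24550898] 167
reel [414.05128205 228.77855478] 429
[(200, 260)] 0
```

View pics/F.png

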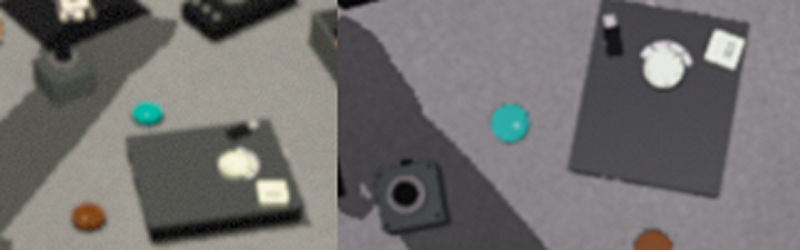

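View pics/tF.png

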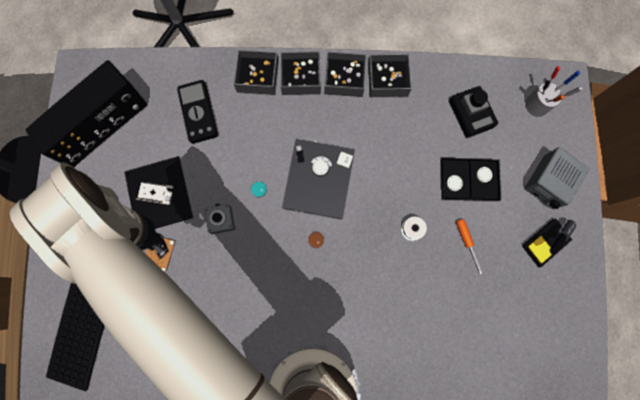

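The final views show the sensor flat in the pocket at (320,166) in the top view, the button cap back up at about 68 mm, and the other items where they were.

```bash
python3 -c "
from h import *
print(manip.hand_in())"
```

```text
the job is handed in; nothing more can be done
None
```

The sensor is seated flat in the pocket, the start button was pressed fully and came back up, and the job is handed in at about 15 s on the robot's clock.

- **Seating:** I pushed the sensor across the deck into the pocket with two part-open fingers. The first push left it tilted about 9° on the right-front rim, and depth from both cameras showed this. A sideways nudge with the closed fingers, about 8 N, dropped it in.
- **Button:** I pressed only after the seating checks passed. The cap bottomed about 6 mm down, reading about 14 N at the stop, and I then moved the arm clear.
- **Last checks:** The sensor's top was at 46 mm and flat within noise in both views, where 46 mm is expected. The highest cap depth readings were about 68 mm, which is the up height. The square unit and reel were within 0.1 px of where they started. The dongle, brown and turquoise discs, tray and screwdriver look unmoved. The arm partly hides the perfboard in the final top view; the arm passed well above it.
- **Disagreement:** The two views put the button cap up to 12 mm apart across the bench at first. The side view had taken in the cap's side wall, so I used the top view and checked it against the bezel outline.

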